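Set the glaze tests onto the kiln shelf in order

ROBOT

A 6-joint arm with a two-finger parallel gripper is mounted at the origin on the work surface. World frame = base frame: x ahead of the robot, y to its left, z up, the work surface at z = 0. Lengths are in m, angles in rad, forces in N, time in s.
With the tool pointing down it reaches from about 0.35 to 0.975 m from the base axis. Payload 7.1 kg.
Tool frame: the origin (TCP) lies on the front face of the gripper's body, between the roots of the fingers; the fingertips stand 80 mm ahead of it and the grasp point (between the pads) lies r.grip_point_offset ahead of it (r.grip_point_offset is the distance from the TCP to the grasp point, in m); z points along the fingers, x is the direction in which the jaws open and shut, and the axes are right-handed (so a half turn about z gives the same grasp; the last joint's range is limited). The gripper opens to 88 mm and grips with 3 to 60 N. Pads are 20 mm wide; open, the fingers measure 115 mm over their backs; the gripper's body (75 mm by 178 mm) begins 61 mm behind the grasp point.
Start: joints at [1.298, 0.423, 1.63, -0, 1.089, -0.019], TCP at [0.157, 0.605, 0.303] pointing down, gripper open.
Joint ranges: [-3, 3], [-0.9, 2.11], [0.09, 2.58], [-1.31, 4.45], [0.11, 2.69], [-2.54, 2.54]. Speed limits (rad/s): [2.39, 2.39, 3.01, 3.14, 3.14, 3.14].

INTERFACE

Orientations are given as a unit quaternion [x, y, z, w].
In Python, from station import r, cams, models gives the robot as it stands.
- The arm moves only by the tool carry_out, never from a script. Its argument "plan" is a list of rows, each a list of 7 numbers: the closure in counts, from 0 (fully open) to 255 (shut), then the shift along the tool's x, y, z in units of 30 mm (1.0 is 30 mm), then the turn, a rotation vector about the tool's x, y, z in units of 6 degrees (1.0 is 6 degrees). In form: [[fingers, tx, ty, tz, ax, ay, az], ...]. A call has exactly 8 rows; each row is the pose to reach, as a shift and turn from the pose measured when the call began, along the tool's axes at that moment; what a row does not reach only later rows make up. A row lasts 1/12 s, in which the tool goes at most 41.7 mm and 7.16 degrees, less where a joint would pass 70% of its speed; a pose out of reach is approached as far as the arm can. A call with a gripper value outside its range is refused whole. The fingers move at their own pace and stop on an object; "force" is the grip in N (left out, the last holds). Time passes only in rows, so rows that repeat a pose let the fingers close, or fill a call up. It gives the time, the measured TCP pose, the force and the opening at its end, in the units of the state.
- r.sense(): the state, without advancing time (a new reading comes with each control period).
- cams.snapshot(name): name is "scene" or "top"; returns a dict with "frame" (384x512x3 uint8, blue, green, red), "depth" (384x512 float32, m along the optical axis (not along the pixel's ray), 0 where there is no reading), "mtx" (3x3 intrinsics, pixels), "k1" (the pictures are not rectified: a ray, as slopes to the right and down, at radius r is drawn at 1 + k1 r^2 times it, then the intrinsics apply), "extrinsics" (4x4, takes a point from world to camera coordinates). Camera axes: x right, y down, z forward; pixel columns grow to the right and rows downward; lengths in m; the calibration is good to about 2 mm. A picture is of the moment at which its call begins.
- r.finish_job(): hands the job in, once; it reports no verdict.
Trained networks look in a picture, given as the dict that the camera call returned (one of the last four; its "shot" number tells which), for a name from the list of things; names that differ only in an ending like _2 or _b are one class to them, and where a whole thing is asked for, a point or a joint stands for the part that bears it (a point fixed in the world has none). Each returns a list of dicts, best first, with "confidence" (0 to 1); they miss things now and then, are a little off and sometimes report something else, mostly with a low value. They report only what shows in the picture. A call takes as long as a camera call. They do not tell look-alikes from the thing itself.
- models.spot_in(picture, target): "point" ([column, row] in pixels, amid what is visible of it).
- models.regions_of(picture, target): "region" (384x512 bool, what is visible of it) and "point" ([column, row] in pixels, amid what is visible of it).
The state is a dict: "clock": time; "qpos": joint angles; "joint_velocities": joint speeds; "tau": joint torques, N m; "eef_pos": TCP position; "eef_rot": TCP orientation; "contact_force": force on the tool from outside, world axes, zero at the start; "ft_torque": the same for the moment, N m; "gripper_width": finger opening in m.
Only numpy, scipy, OpenCV 4.12 (cv2) and the standard library are available. Lean on these libraries where they do the work, as an engineer would, in place of code of your own. Each camera call takes 0.05 s, during which the arm holds its last target.

TASK

Move the four glazed test pieces (tumbler, tea bowl, bud vase, owl) from the bats on the wooden drying rack onto the kiln shelf, one standing upright and centred on each clay cookie. Keep them in the same order along the row, left to right, as they stand on the rack, because the firing log tells them apart by place only. The glaze is raw and the clay brittle: set each piece down rather than letting it drop, and knock none over.

Things in the scene. Friction and masses are not known exactly. Their poses are not given: they have to be found in the camera images.
- tumbler: Tall, slim, straight open beaker of dry-glazed clay, the same dull grey as the other three pieces: 105 mm high, 48 mm wide low down and 50 mm at the open rim, wall 4 mm. 0.15 to 0.3 kg. Origin: centre of its underside (z up). Round, so any yaw will do. Grip across the outside, about 70 mm up.
- bowl: Low open tea bowl of the same grey: 48 mm high, foot 42 mm wide, sides nearly upright above 17 mm and 62 to 66 mm wide, wall 4 mm. 0.1 to 0.22 kg. Origin: centre of its underside (z up). Round, so any yaw will do. Grip across the outside, about 33 mm up.
- vase: Bud vase of the same grey: 110 mm high, foot 44 mm, round belly 62 mm wide at 30 mm height, narrow straight neck 26 mm wide from 72 to 98 mm, lip 34 mm. 0.17 to 0.33 kg. Origin: centre of its underside (z up). Round, so any yaw will do. Grip by the neck, about 86 mm up.
- owl: Small sitting owl figurine of the same grey: 72 mm high (80 mm to its ear tips), round body 47 mm wide up to 36 mm height, head 42 mm wide. 0.08 to 0.17 kg. Origin: centre of its underside (z up). Round, so any yaw will do. Grip across the body, about 34 mm up.
- bat_tumbler: The square brown hardboard bat (80 x 80 mm, 6 mm thick, fixed on the drying rack) on which the tumbler stands at the start. All four bats look alike and do not move. Origin: centre of its underside, which is 40 mm above the table.
- bat_bowl: The square brown hardboard bat (80 x 80 mm, 6 mm thick, fixed on the drying rack) on which the tea bowl stands at the start. All four bats look alike and do not move. Origin: centre of its underside, which is 40 mm above the table.
- bat_vase: The square brown hardboard bat (80 x 80 mm, 6 mm thick, fixed on the drying rack) on which the bud vase stands at the start. All four bats look alike and do not move. Origin: centre of its underside, which is 40 mm above the table.
- bat_owl: The square brown hardboard bat (80 x 80 mm, 6 mm thick, fixed on the drying rack) on which the owl stands at the start. All four bats look alike and do not move. Origin: centre of its underside, which is 40 mm above the table.
- rack: Low slatted wooden drying rack, fixed, 135 x 385 mm, near or far row. Carries the four bats in a row along its y axis (roughly the robot's left; turned up to 0.12 rad), centres at x = 0, y = 132, 44, -44, -132 mm. Origin: centre of its underside, on the table. Pieces start with undersides 46 mm up, 88 mm apart: little room between neighbours, ample room for fingers before and behind the row.
- kiln_shelf: Pale kiln shelf, 135 x 385 mm, on four posts, fixed, the other row; top 54 mm up. On it, fixed, a row of four round reddish clay cookies, 80 mm wide, 8 mm thick, tops 62 mm above the table, bare at the start, centres at x = 0, y = 132, 44, -44, -132 mm. Origin: centre of the underside, on the table; y runs along the row, roughly to the robot's left (turned up to 0.12 rad).
Mind the look-alikes: they are no part of the job. What is shaped like the tumbler but orange is not meant. What is shaped like the owl but red or yellow is not meant.

How it is judged:
By the outcome, as a careful person would: the job done as asked, in the order asked, and still so for the second after the job is handed in, with the robot touching nothing.
It also fails if it takes over 120 s, if anything falls off the work surface, if the arm or the gripper's body presses on something with over 40 N, if the wrist force passes 120 N, or if a joint passes its speed limit or range.

## Working session

There is one attempt and no reset: what is moved stays moved. The work goes in short steps, Python scripts to look and compute and a tool call to move; the robot and the scene stay as the last step left them, time stands still between calls to the robot, and variables do not carry over. Pictures are saved under pics/ and viewed, and the job is handed in when it is done.

Besides the shell and the picture viewer there is one more tool, called after "Emit:" as a command line: name --pt "numbers of a row" for each row, then --argument value for the rest. carry_out: Moves the arm, as the interface text tells. Its arguments: {"type":"object","properties":{"plan":{"type":"array","items":{"type":"array","items":{"type":"number"}}},"force":{"type":"number"}},"required":["plan"]}

```bash
ls; mkdir -p pics
python3 - <<'E'
from station import r,cams,models
import cv2,numpy as np
s=r.sense();print(s, r.grip_point_offset)
for n in("scene","top"):
    p=cams.snapshot(n);cv2.imwrite(f"pics/{n}0.png",p["frame"]);print(n,p["shot"],p["mtx"],p["k1"],p["extrinsics"])
    np.savez(f"{n}0.npz",**{k:p[k] for k in("frame","depth","mtx","k1","extrinsics")})
    for t in("tumbler","bowl","vase","owl","bat_tumbler","rack","kiln_shelf"):
        print(t,[(np.round(d["point"]),round(d["confidence"],2)) for d in models.spot_in(p,t)])
E
```

```text
pics
{'clock': 0.0, 'qpos': array([ 1.29799015e+00,  4.23835300e-01,  1.63068167e+00,  2.70773058e-05,
        1.08863752e+00, -1.90096399e-02]), 'joint_velocities': array([-0.00102066,  0.00038402, -0.0012575 ,  0.00109054,  0.00035686,
        0.00014721]), 'tau': array([-8.86031285e-04, -5.44622183e+01, -2.73661065e+01,  6.41873502e-02,
        2.31444708e-02, -1.51572394e-04]), 'eef_pos': array([0.15678228, 0.60456074, 0.30190835]), 'eef_rot': array([ 7.90914688e-01,  6.11925932e-01, -6.33764213e-04,  4.56420249e-04]), 'contact_force': array([ 0.45365092,  0.35079049, -0.29106553]), 'ft_torque': array([-0.06682312,  0.07419629, -0.003479  ]), 'gripper_width': 0.0876876614086395} 0.0613
scene 1 [[420.01749958   0.         245.00217907]
 [  0.         420.01749958 196.63505859]
 [  0.           0.           1.        ]] -0.12080845587397106 [[-0.4260083   0.90471623 -0.00233769  0.22384027]
 [ 0.58226691  0.2721955  -0.76607758 -0.28008535]
 [-0.69244651 -0.32771657 -0.64274387  1.43644676]
 [ 0.          0.          0.          1.        ]]
tumbler [(array([169., 153.]), 0.96), (a
[... 460 characters left out ...]
 [[ 6.05166576e-03 -9.99184508e-01  3.99211311e-02 -4.38395769e-04]
 [-9.83362744e-01 -1.31943699e-02 -1.81172906e-01  5.52305992e-01]
 [ 1.81551895e-01 -3.81605551e-02 -9.82640668e-01  7.48343898e-01]
 [ 0.00000000e+00  0.00000000e+00  0.00000000e+00  1.00000000e+00]]
tumbler [(array([280., 236.]), 0.79), (array([374., 230.]), 0.65)]
bowl [(array([319., 238.]), 0.75), (array([231., 234.]), 0.33)]
vase [(array([186., 234.]), 0.64)]
owl [(array([126., 192.]), 0.98), (array([229., 232.]), 0.93), (array([119., 235.]), 0.84), (array([251., 244.]), 0.3)]
bat_tumbler [(array([262., 251.]), 0.76), (array([230., 234.]), 0.37)]
rack [(array([253., 246.]), 0.8)]
kiln_shelf [(array([244., 145.]), 0.6)]
```

View pics/scene0.png

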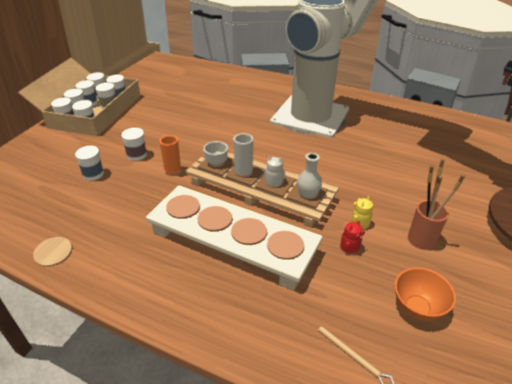

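View pics/top0.png

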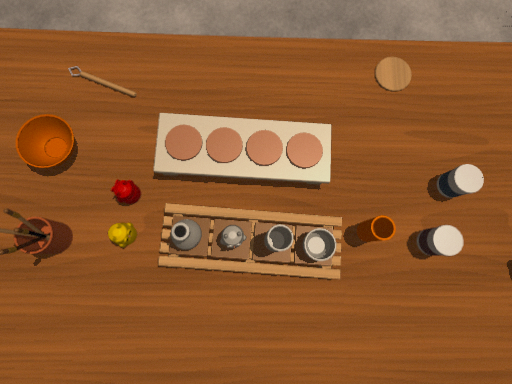

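Scene: the rack (near the robot) holds, by top-picture pixel, vase (185,234), owl (232,236), tumbler (279,239) and bowl (319,245). From the robot's left to right that is vase, owl, tumbler, bowl.

What could be mistaken for them: an orange tumbler (382,229), a red owl (126,192), a yellow owl (122,235) and an orange bowl (46,142). The grey pieces on the rack are the ones I want. The bare cookies are at (184,142), (224,145), (265,148) and (304,150).

```bash
cat > h.py <<'E'
import numpy as np,cv2
from scipy.optimize import least_squares
def cloud(p):
    H,W=p["depth"].shape
    u,v=np.meshgrid(np.arange(W),np.arange(H))
    uv=np.stack([u,v],-1).reshape(-1,1,2).astype(float)
    n=cv2.undistortPoints(uv,p["mtx"],np.array([float(p["k1"]),0,0,0])).reshape(H,W,2)
    d=p["depth"].astype(float)
    c=np.concatenate([n*d[...,None],d[...,None]],-1)
    E=p["extrinsics"];X=(c-E[:3,3])@E[:3,:3]
    X[d==0]=np.nan
    return X
def proj(p,X):
    E=p["extrinsics"];rv,_=cv2.Rodrigues(E[:3,:3])
    return cv2.projectPoints(np.array(X,float).reshape(-1,3),rv,E[:3,3],p["mtx"],np.array([float(p["k1"]),0,0,0]))[0].reshape(-1,2)
def circ(P,R=None):
    c0=P.mean(0)
    if R: return least_squares(lambda q:np.hypot(*(P-q).T)-R,c0,loss="soft_l1",f_scale=.002).x
    return least_squares(lambda q:np.hypot(*(P-q[:2]).T)-q[2],[*c0,.03],loss="soft_l1",f_scale=.002).x
E
python3 - <<'E'
from h import *
t=np.load("top0.npz");s=np.load("scene0.npz")
# cookies
for n,p in(("top",t),("scene",s)):
    X=cloud(p);hsv=cv2.cvtColor(p["frame"],cv2.COLOR_BGR2HSV)
    m=(np.abs(X[...,2]-.062)<.005)
    b,g,rr=[p["frame"][...,i].astype(int) for i in range(3)]
    m&=(rr-b>50)
    k,l,st,ce=cv2.connectedComponentsWithStats(m.astype(np.uint8))
    out=[]
    for i in range(1,k):
        if st[i,4]>150:
            Q=X[l==i];
            # outline centre by minEnclosing of pixel->world
            c=np.nanmean(Q,0);R=np.sqrt(((Q[:,:2]-c[:2])**2).sum(1).mean()*2)
            out.append((np.round(ce[i]),st[i,4],np.round(c,4),round(R,4)))
    print(n);[print(o) for o in out]
    # pieces slices
    px={"top":{"vase":(185,234),"owl":(232,236),"tumbler":(279,239),"bowl":(319,245)},"scene":{"vase":(310,185),"owl":(274,173),"tumbler":(244,155),"bowl":(216,154)}}[n]
    for k_,(u,v) in px.items():
        W=X[v-35:v+35,u-30:u+30].reshape(-1,3)
        F=p["frame"][v-35:v+35,u-30:u+30].reshape(-1,3).astype(int)
        grey=(F.max(1)-F.min(1)<35)
        for zl,zh in((.055,.075),(.075,.085),(.085,.1),(.1,.12),(.12,.14),(.14,.16)):
            Q=W[grey&(W[:,2]>zl)&(W[:,2]<zh)]
            if len(Q)>25: print(k_,zl,len(Q),np.round(Q[:,:2].min(0),3),np.round(Q[:,:2].max(0),3),np.round(circ(Q[:,:2]),4))
E
```

```text
top
(array([183., 142.]), np.int32(1031), array([0.6579, 0.1578, 0.0619]), np.float64(0.0398))
(array([224., 144.]), np.int32(1020), array([0.6538, 0.0703, 0.0618]), np.float64(0.0399))
(array([264., 147.]), np.int32(1011), array([ 0.6494, -0.0175,  0.0619]), np.float64(0.0399))
(array([304., 150.]), np.int32(999), array([ 0.645 , -0.105 ,  0.0618]), np.float64(0.0399))
vase 0.085 229 [0.43  0.113] [0.485 0.17 ] [0.4587 0.1418 0.0261]
vase 0.1 191 [0.435 0.119] [0.48 0.16] [0.4597 0.1438 0.0197]
vase 0.14 152 [0.444 0.126] [0.475 0.156] [0.459  0.1416 0.0088]
owl 0.075 31 [0.433 0.023] [0.459 0.073] [0.4564 0.0484 0.0238]
owl 0.1 218 [0.434 0.029] [0.475 0.068] [0.4549 0.0476 0.0168]
tumbler 0.055 90 [ 0.416 -0.11 ] [ 0.469 -0.017] [ 0.4293 -0.0703  0.0382]
tumbler 0.075 35 [ 0.422 -0.101] [ 0.47  -0.018] [ 0.4449 -0.0743  0.0239]
tumbler 0.085 62 [ 0.418 -0.104] [ 0.469 -0.017] [ 0.4216 -0.0595  0.0416]
tumbler 0.1 49 [ 0.427 -0.061] [ 0.47  -0.016] [ 0.4483 -0.0388  0.0221]
tumbler 0.12 63 [ 0.426 -0.062] [ 0.47  -0.016] [ 0.4485 -0.0388  0.0223]
tumbler 0.14 68 [ 0.426 -0.062] [ 0
[... 1714 characters left out ...]
 0.408 -0.146] [0.478 0.053] [0.2598 0.012  0.2157]
tumbler 0.1 175 [ 0.444 -0.057] [0.475 0.052] [0.5491 0.0016 0.09  ]
tumbler 0.12 178 [ 0.424 -0.061] [0.476 0.037] [ 0.4494 -0.0409  0.0225]
tumbler 0.14 137 [ 0.425 -0.063] [ 0.474 -0.017] [ 0.45   -0.0408  0.0218]
bowl 0.055 232 [ 0.408 -0.155] [ 0.474 -0.027] [ 0.3999 -0.0676  0.076 ]
bowl 0.075 156 [ 0.406 -0.156] [ 0.474 -0.027] [ 0.4396 -0.1242  0.0307]
bowl 0.085 190 [ 0.408 -0.157] [ 0.474 -0.026] [ 0.4053 -0.0718  0.0727]
bowl 0.1 72 [ 0.464 -0.057] [ 0.474 -0.026] [ 0.4491 -0.0403  0.0224]
bowl 0.12 120 [ 0.424 -0.061] [ 0.476 -0.026] [ 0.4492 -0.0406  0.0226]
bowl 0.14 85 [ 0.427 -0.063] [ 0.474 -0.026] [ 0.4492 -0.0398  0.0225]
```

Run:
```python
import cv2
f=cv2.imread("pics/top0.png")[195:285,150:350];cv2.imwrite("pics/crop1.png",cv2.resize(f,None,fx=4,fy=4,interpolation=cv2.INTER_CUBIC))
```

```text
(no output)
```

View pics/crop1.png

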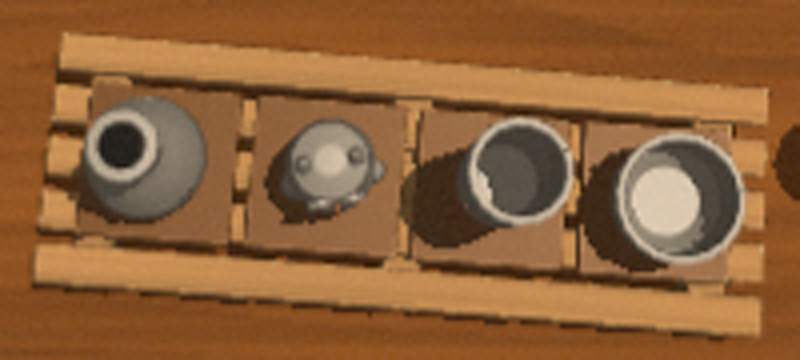

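```bash
cat >> h.py <<'E'
from scipy.spatial.transform import Rotation as Ro
def go(s,pos,yaw):
    """units row for TCP target pos, pointing down, tool x at world angle yaw(deg)"""
    R0=Ro.from_quat(s["eef_rot"]);a=np.radians(yaw)
    Rt=Ro.from_matrix(np.array([[np.cos(a),np.sin(a),0],[np.sin(a),-np.cos(a),0],[0,0,-1]]))
    t=R0.inv().apply(np.array(pos)-s["eef_pos"])/.03
    w=np.degrees((R0.inv()*Rt).as_rotvec())/6
    return np.round(t,3),np.round(w,3)
E
python3 - <<'E'
from h import *
from station import r
for n in("top0","scene0"):
    X=cloud(np.load(n+".npz")).reshape(-1,3)
    m=(X[:,0]>.1)&(X[:,0]<.8)&(X[:,1]>.15)&(X[:,1]<.75)&(X[:,2]>.15)
    Q=X[m];print(n,len(Q))
    for a in range(15,75,10):
        q=Q[(Q[:,1]>a/100)&(Q[:,1]<a/100+.1)]
        if len(q):print(a,len(q),q.min(0).round(3),q.max(0).round(3))
s=r.sense()
print(go(s,[.46,.1416,.30],-3))
E
```

```text
top0 365
15 46 [0.446 0.15  0.153] [0.473 0.157 0.158]
35 303 [0.416 0.396 0.151] [0.491 0.426 0.211]
45 16 [0.455 0.454 0.151] [0.46  0.457 0.161]
scene0 663
15 21 [0.447 0.15  0.151] [0.472 0.156 0.159]
35 263 [0.417 0.397 0.15 ] [0.494 0.426 0.21 ]
45 308 [0.107 0.452 0.151] [0.466 0.55  0.347]
55 71 [0.142 0.55  0.222] [0.159 0.563 0.28 ]
(array([-12.414,  13.659,   0.089]), array([-0.   , -0.   , 13.076]))
```

Emit:
carry_out --pt "0 -12.4 13.65 0 0 0 13.08" --pt "0 -12.4 13.65 0 0 0 13.08" --pt "0 -12.4 13.65 0 0 0 13.08" --pt "0 -12.4 13.65 0 0 0 13.08" --pt "0 -12.4 13.65 0 0 0 13.08" --pt "0 -12.4 13.65 0 0 0 13.08" --pt "0 -12.4 13.65 0 0 0 13.08" --pt "0 -12.4 13.65 0 0 0 13.08" --force 12

```text
clock: 1.47
eef_pos: [0.3401, 0.3244, 0.3029]
eef_rot: [0.988, 0.155, 0.0, -0.0]
contact_force: [1.3, -1.1, -0.7]
gripper_width: 0.0877
```

```bash
cat > g.py <<'E'
import sys
from h import *
from station import r
s=r.sense();a=[float(x) for x in sys.argv[1:]]
print(s["clock"],s["eef_pos"].round(4),s["gripper_width"].round(4),s["contact_force"].round(2))
print(*go(s,a[:3],a[3]))
E
python3 g.py .46 .1416 .30 -3
```

```text
Traceback (most recent call last):
  File "g.py", line 5, in <module>
    print(s["clock"],s["eef_pos"].round(4),s["gripper_width"].round(4),s["contact_force"].round(2))
                                           ^^^^^^^^^^^^^^^^^^^^^^^^
AttributeError: 'float' object has no attribute 'round'
```

```bash
sed -i 's/s\["gripper_width"\].round(4)/round(s["gripper_width"],4)/' g.py
python3 g.py .46 .1416 .30 -3
```

```text
1.4667 [0.3401 0.3244 0.3029] 0.0877 [ 1.29 -1.05 -0.73]
[1.939 7.023 0.098] [-0.004 -0.005  3.473]
```

Emit:
carry_out --pt "0 0.3 1.1 0 0 0 0.7" --pt "0 0.6 2.2 0 0 0 1.4" --pt "0 0.9 3.3 0 0 0 2.1" --pt "0 1.2 4.4 0 0 0 2.8" --pt "0 1.6 5.7 0 0 0 3.47" --pt "0 1.94 7.02 0 0 0 3.47" --pt "0 1.94 7.02 0 0 0 3.47" --pt "0 1.94 7.02 0 0 0 3.47"

```text
clock: 2.13
eef_pos: [0.4609, 0.14, 0.303]
eef_rot: [1.0, -0.028, 0.0, -0.0]
contact_force: [0.4, 0.9, -1.0]
gripper_width: 0.0881
```

```bash
python3 g.py .46 .1416 .1933 -3
```

```text
2.1333 [0.4609 0.14   0.303 ] 0.0881 [ 0.43  0.85 -1.05]
[-0.035 -0.048  3.657] [-0.007 -0.007 -0.039]
```

Emit:
carry_out --pt "0 -0.03 -0.05 0.7 0 0 0" --pt "0 -0.03 -0.05 1.4 0 0 0" --pt "0 -0.03 -0.05 2.1 0 0 0" --pt "0 -0.03 -0.05 2.8 0 0 0" --pt "0 -0.03 -0.05 3.3 0 0 0" --pt "0 -0.03 -0.05 3.65 0 0 0" --pt "0 -0.03 -0.05 3.65 0 0 0" --pt "0 -0.03 -0.05 3.65 0 0 0"

```text
clock: 2.8
eef_pos: [0.4598, 0.1424, 0.1935]
eef_rot: [1.0, -0.028, -0.0, -0.0]
contact_force: [0.8, -0.3, -0.5]
gripper_width: 0.088
```

Emit:
carry_out --pt "60 0 0 0 0 0 0" --pt "120 0 0 0 0 0 0" --pt "150 0 0 0 0 0 0" --pt "170 0 0 0 0 0 0" --pt "190 0 0 0 0 0 0" --pt "210 0 0 0 0 0 0" --pt "255 0 0 0 0 0 0" --pt "255 0 0 0 0 0 0" --force 12

```text
clock: 3.47
eef_pos: [0.4598, 0.1423, 0.1935]
eef_rot: [1.0, -0.028, -0.0, -0.0]
contact_force: [0.7, 0.1, 0.3]
gripper_width: 0.0375
```

```bash
python3 g.py .46 .1416 .26 -3
python3 - <<'E'
from station import cams
import cv2
f=cams.snapshot("scene")["frame"];cv2.imwrite("pics/s1.png",cv2.resize(f[100:290,120:420],None,fx=2.6,fy=2.6))
E
```

```text
3.4667 [0.4598 0.1423 0.1935] 0.0375 [0.73 0.11 0.29]
[ 0.009  0.023 -2.216] [-0.005  0.001 -0.028]
```

View pics/s1.png

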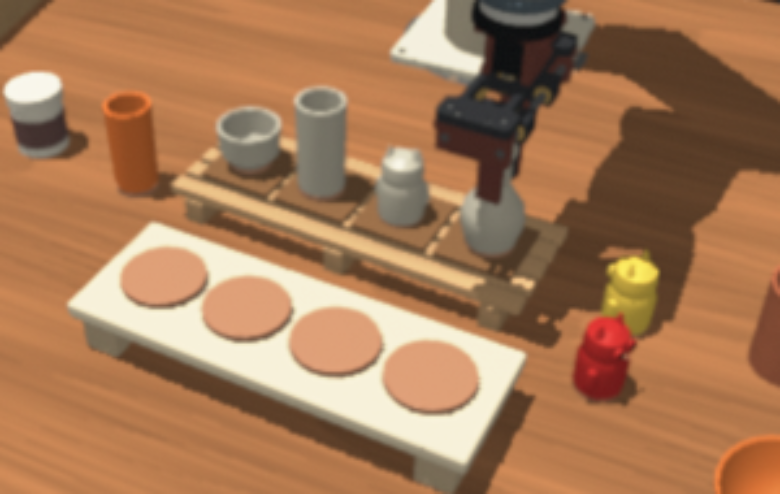

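The gripper is lined up on the vase neck and still closing (37 mm open, the neck is 26 mm). I'll keep closing.

Emit:
carry_out --pt "255 0 0 0 0 0 0" --pt "255 0 0 0 0 0 0" --pt "255 0 0 0 0 0 0" --pt "255 0 0 0 0 0 0" --pt "255 0 0 0 0 0 0" --pt "255 0 0 0 0 0 0" --pt "255 0 0 0 0 0 0" --pt "255 0 0 0 0 0 0"

```text
clock: 4.18
eef_pos: [0.4597, 0.1423, 0.1934]
eef_rot: [1.0, -0.028, -0.0, -0.0]
contact_force: [-1.9, 0.1, 0.5]
gripper_width: 0.0311
```

```bash
python3 g.py .46 .1416 .26 -3
```

```text
4.1833 [0.4597 0.1423 0.1934] 0.0311 [-1.9   0.09  0.54]
[ 0.011  0.023 -2.219] [-0.004  0.003 -0.028]
```

Emit:
carry_out --pt "255 0 0 0 0 0 0" --pt "255 0 0 0 0 0 0" --pt "255 0 0 0 0 0 0" --pt "255 0 0 0 0 0 0" --pt "255 0 0 0 0 0 0" --pt "255 0 0 0 0 0 0" --pt "255 0 0 0 0 0 0" --pt "255 0 0 0 0 0 0"

```text
clock: 4.85
eef_pos: [0.4597, 0.1423, 0.1934]
eef_rot: [1.0, -0.028, -0.0, -0.0]
contact_force: [-1.3, -0.2, 1.3]
gripper_width: 0.031
```

```bash
python3 g.py .46 .1416 .26 -3
python3 - <<'E'
from station import cams
import cv2
f=cams.snapshot("scene")["frame"];cv2.imwrite("pics/s2.png",cv2.resize(f[120:220,260:360],None,fx=5,fy=5))
E
```

```text
4.85 [0.4597 0.1423 0.1934] 0.031 [-1.28 -0.25  1.25]
[ 0.012  0.022 -2.219] [-0.004  0.004 -0.028]
```

View pics/s2.png

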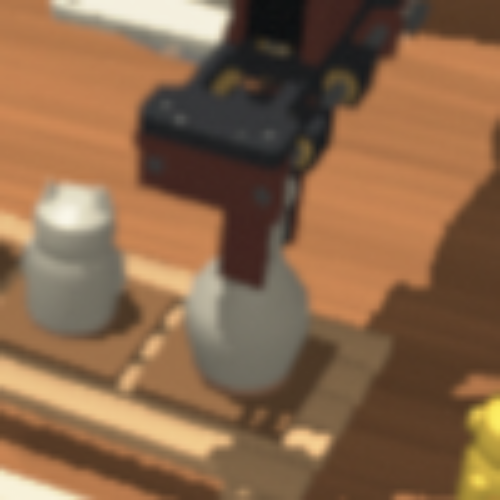

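Emit:
carry_out --pt "120 0 0 0 0 0 0" --pt "120 0 0 0 0 0 0" --pt "120 0 0 0 0 0 0" --pt "120 0 0 -0.1 0 0 0" --pt "120 0 0 -0.17 0 0 0" --pt "120 0 0 -0.17 0 0 0" --pt "255 0 0 -0.17 0 0 0" --pt "255 0 0 -0.17 0 0 0"

```text
clock: 5.57
eef_pos: [0.4597, 0.1423, 0.1986]
eef_rot: [1.0, -0.028, -0.0, -0.0]
contact_force: [0.2, 0.0, 1.1]
gripper_width: 0.0367
```

Emit:
carry_out --pt "255 0 0 0 0 0 0" --pt "255 0 0 0 0 0 0" --pt "255 0 0 0 0 0 0" --pt "255 0 0 0 0 0 0" --pt "255 0 0 0 0 0 0" --pt "255 0 0 0 0 0 0" --pt "255 0 0 0 0 0 0" --pt "255 0 0 0 0 0 0"

```text
clock: 6.23
eef_pos: [0.4597, 0.1423, 0.1986]
eef_rot: [1.0, -0.028, -0.0, -0.0]
contact_force: [-0.5, 0.2, 0.5]
gripper_width: 0.031
```

```bash
python3 g.py .46 .1416 .26 -3
python3 - <<'E'
from station import r
print(r.sense())
E
```

```text
6.2333 [0.4597 0.1423 0.1986] 0.031 [-0.52  0.19  0.51]
[ 0.012  0.023 -2.046] [-0.005  0.002 -0.028]
{'clock': 6.2333, 'qpos': array([2.75260370e-01, 3.77060607e-01, 2.01472533e+00, 8.29472160e-04,
       7.49862768e-01, 3.29971313e-01]), 'joint_velocities': array([ 7.66569417e-05, -1.76328345e-03,  1.12702030e-03, -8.43873666e-04,
        5.14003149e-04, -1.71657963e-03]), 'tau': array([-9.21943272e-02, -4.31564856e+01, -1.92991143e+01,  1.30902138e-02,
       -1.72259761e-01, -1.72221382e-03]), 'eef_pos': array([0.45967714, 0.1423269 , 0.19862292]), 'eef_rot': array([ 9.99617475e-01, -2.76554483e-02, -1.10984934e-04, -2.61454962e-04]), 'contact_force': array([-0.52240137,  0.18544994,  0.51413441]), 'ft_torque': array([-0.07672117,  0.19274719,  0.01562551]), 'gripper_width': 0.03095886512565038}
```

Both heights give the same 31 mm opening, so this is the straight neck. The width reading is probably biased by about 5 mm. I'll lift gently and check.

Emit:
carry_out --pt "255 0 0 -0.1 0 0 0" --pt "255 0 0 -0.3 0 0 0" --pt "255 0 0 -0.6 0 0 0" --pt "255 0 0 -1.0 0 0 0" --pt "255 0 0 -1.4 0 0 0" --pt "255 0 0 -1.8 0 0 0" --pt "255 0 0 -1.8 0 0 0" --pt "255 0 0 -1.8 0 0 0"

```text
clock: 6.9
eef_pos: [0.4601, 0.1424, 0.2536]
eef_rot: [1.0, -0.028, 0.001, -0.001]
contact_force: [0.1, 0.0, -3.3]
gripper_width: 0.0312
```

```bash
python3 g.py .6595 .1583 .2525 -3
python3 - <<'E'
from station import cams
import cv2
f=cams.snapshot("scene")["frame"];cv2.imwrite("pics/s3.png",cv2.resize(f[80:260,200:420],None,fx=3.2,fy=3.2))
E
```

```text
6.9 [0.4601 0.1424 0.2536] 0.0312 [ 0.13  0.   -3.26]
[ 6.608 -0.897  0.049] [-0.012 -0.018 -0.028]
```

View pics/s3.png

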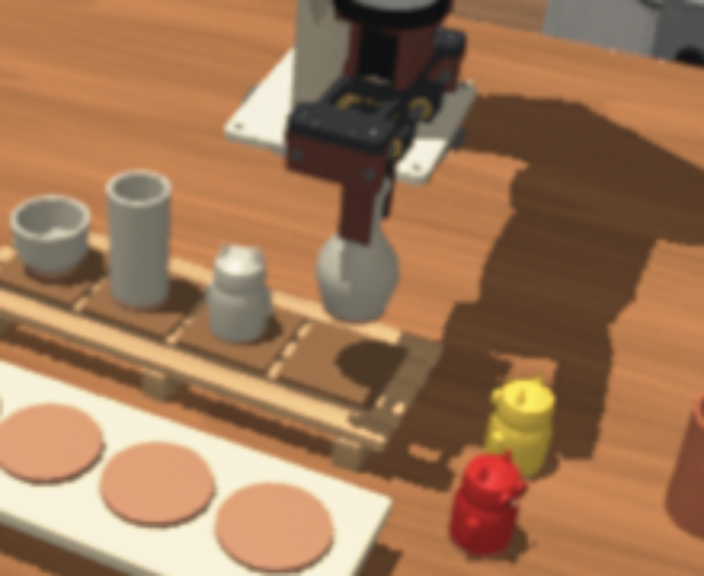

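Emit:
carry_out --pt "255 0.4 -0.05 0 0 0 0" --pt "255 1.3 -0.18 0 0 0 0" --pt "255 2.4 -0.33 0 0 0 0" --pt "255 3.5 -0.48 0 0 0 0" --pt "255 4.6 -0.62 0 0 0 0" --pt "255 5.6 -0.76 0 0 0 0" --pt "255 6.3 -0.86 0 0 0 0" --pt "255 6.61 -0.9 0 0 0 0"

```text
clock: 7.62
eef_pos: [0.6622, 0.1582, 0.2516]
eef_rot: [1.0, -0.028, 0.001, -0.0]
contact_force: [-0.8, 0.4, -2.5]
gripper_width: 0.0312
```

```bash
python3 g.py .6595 .1583 .2146 -3
```

```text
7.6167 [0.6622 0.1582 0.2516] 0.0312 [-0.85  0.36 -2.5 ]
[-0.091  0.004  1.234] [-0.008 -0.011 -0.033]
```

Emit:
carry_out --pt "255 -0.09 0 0.2 0 0 0" --pt "255 -0.09 0 0.5 0 0 0" --pt "255 -0.09 0 0.8 0 0 0" --pt "255 -0.09 0 1.0 0 0 0" --pt "255 -0.09 0 1.08 0 0 0" --pt "255 -0.09 0 1.08 0 0 0" --pt "255 -0.09 0 1.08 0 0 0" --pt "255 -0.09 0 1.08 0 0 0"

```text
clock: 8.28
eef_pos: [0.6596, 0.1585, 0.2198]
eef_rot: [1.0, -0.028, 0.001, -0.001]
contact_force: [-0.8, 0.3, -1.5]
gripper_width: 0.0317
```

```bash
cat > look.py <<'E'
import sys
from h import *
from station import r,cams
# args: name x y : fit slices of grey cloud near x,y
nm,x,y=sys.argv[1],float(sys.argv[2]),float(sys.argv[3])
for n in("scene","top"):
    p=cams.snapshot(n);X=cloud(p).reshape(-1,3);F=p["frame"].reshape(-1,3).astype(int)
    u,v=proj(p,[x,y,.1])[0].astype(int)
    f=p["frame"][max(v-60,0):v+50,max(u-60,0):u+60];cv2.imwrite(f"pics/{nm}_{n}.png",cv2.resize(f,None,fx=4,fy=4))
    g=(F.max(1)-F.min(1)<30)&(np.hypot(X[:,0]-x,X[:,1]-y)<.045)
    for a in np.arange(.066,.18,.01):
        Q=X[g&(X[:,2]>a)&(X[:,2]<a+.01)]
        if len(Q)>15:print(n,round(a,3),len(Q),Q[:,:2].min(0).round(3),Q[:,:2].max(0).round(3),circ(Q[:,:2]).round(4))
E
python3 g.py .6595 .1583 .2146 -3;python3 look.py v1 .6595 .158
```

```text
8.2833 [0.6596 0.1585 0.2198] 0.0317 [-0.83  0.27 -1.55]
[-0.005  0.009  0.173] [-0.01  -0.019 -0.032]
scene 0.066 17 [0.663 0.149] [0.685 0.18 ] [0.6603 0.1568 0.0234]
scene 0.076 46 [0.664 0.145] [0.687 0.184] [0.6583 0.1565 0.0272]
scene 0.086 54 [0.664 0.143] [0.69  0.187] [0.6583 0.1565 0.0299]
scene 0.096 107 [0.658 0.137] [0.691 0.187] [0.6594 0.157  0.0297]
scene 0.106 139 [0.655 0.134] [0.69  0.186] [0.6589 0.1566 0.0283]
scene 0.116 168 [0.645 0.135] [0.685 0.184] [0.659  0.1565 0.0231]
scene 0.126 74 [0.652 0.139] [0.68  0.178] [0.6598 0.1557 0.0177]
scene 0.136 37 [0.642 0.146] [0.686 0.171] [0.6591 0.1439 0.0265]
scene 0.146 28 [0.643 0.148] [0.685 0.171] [0.656  0.1384 0.032 ]
scene 0.156 23 [0.641 0.166] [0.68  0.171] [  -7.8478 -195.9781  196.3312]
scene 0.166 17 [0.643 0.166] [0.67  0.172] [0.656  0.0726 0.0975]
scene 0.176 18 [0.651 0.165] [0.67  0.173] [0.6611 0.1691 0.0047]
```

View pics/v1_scene.png

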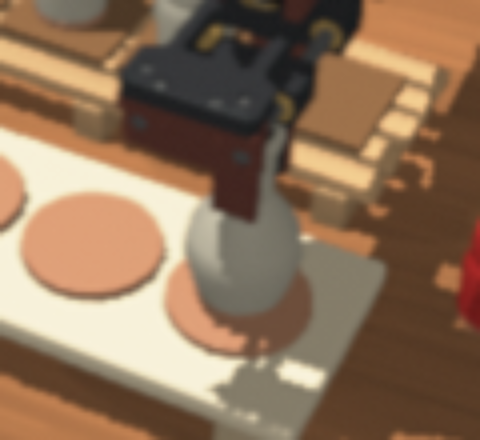

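Emit:
carry_out --pt "255 0.04 -0.02 0.04 0 0 0" --pt "255 0.04 -0.02 0.08 0 0 0" --pt "255 0.04 -0.02 0.11 0 0 0" --pt "255 0.04 -0.02 0.13 0 0 0" --pt "255 0.04 -0.02 0.15 0 0 0" --pt "255 0.04 -0.02 0.17 0 0 0" --pt "255 0.04 -0.02 0.17 0 0 0" --pt "255 0.04 -0.02 0.17 0 0 0"

```text
clock: 9.05
eef_pos: [0.661, 0.1591, 0.2147]
eef_rot: [1.0, -0.028, 0.001, -0.001]
contact_force: [-0.6, -0.0, -2.5]
gripper_width: 0.0313
```

```bash
python3 g.py .6605 .159 .2146 -3;python3 look.py v2 .6595 .158|head -8
```

```text
9.05 [0.661  0.1591 0.2147] 0.0313 [-0.57 -0.02 -2.46]
[-0.016  0.003  0.005] [-0.011 -0.02  -0.033]
scene 0.066 35 [0.664 0.146] [0.687 0.183] [0.6573 0.1552 0.0283]
scene 0.076 53 [0.664 0.144] [0.691 0.184] [0.6603 0.1564 0.0281]
scene 0.086 71 [0.657 0.141] [0.692 0.188] [0.6605 0.1574 0.0299]
scene 0.096 111 [0.656 0.136] [0.693 0.187] [0.6601 0.157  0.0297]
scene 0.106 177 [0.647 0.134] [0.691 0.186] [0.6611 0.1575 0.0254]
scene 0.116 136 [0.649 0.138] [0.683 0.181] [0.6602 0.1565 0.0202]
scene 0.126 34 [0.644 0.154] [0.685 0.175] [0.6583 0.1503 0.0217]
scene 0.136 39 [0.643 0.147] [0.687 0.171] [0.6592 0.1438 0.0277]
```

View pics/v2_scene.png

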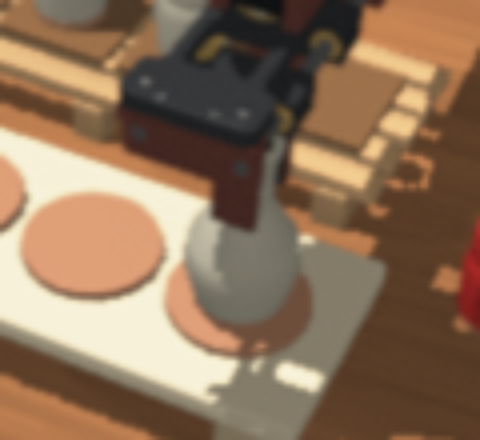

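Emit:
carry_out --pt "255 0 0 0.02 0 0 0" --pt "255 0 0 0.04 0 0 0" --pt "255 0 0 0.05 0 0 0" --pt "255 0 0 0.05 0 0 0" --pt "255 0 0 0.05 0 0 0" --pt "255 0 0 0.05 0 0 0" --pt "255 0 0 0.05 0 0 0" --pt "255 0 0 0.05 0 0 0"

```text
clock: 9.82
eef_pos: [0.6615, 0.1592, 0.2146]
eef_rot: [1.0, -0.028, 0.002, -0.001]
contact_force: [-1.9, 0.4, 6.7]
gripper_width: 0.0308
```

In contact. I'll release slowly and then rise.

Emit:
carry_out --pt "230 0 0 -0.02 0 0 0" --pt "180 0 0 -0.04 0 0 0" --pt "160 0 0 -0.04 0 0 0" --pt "140 0 0 -0.04 0 0 0" --pt "120 0 0 -0.04 0 0 0" --pt "80 0 0 -0.04 0 0 0" --pt "40 0 0 -0.04 0 0 0" --pt "0 0 0 -0.04 0 0 0"

```text
clock: 10.48
eef_pos: [0.6615, 0.1592, 0.2158]
eef_rot: [1.0, -0.028, 0.002, -0.001]
contact_force: [0.9, -0.3, 0.2]
gripper_width: 0.0626
```

Emit:
carry_out --pt "0 0 0 -0.1 0 0 0" --pt "0 0 0 -0.4 0 0 0" --pt "0 0 0 -1.0 0 0 0" --pt "0 0 0 -1.7 0 0 0" --pt "0 0 0 -2.4 0 0 0" --pt "0 0 0 -3.0 0 0 0" --pt "0 0 0 -3.0 0 0 0" --pt "0 0 0 -3.0 0 0 0"

```text
clock: 11.15
eef_pos: [0.6616, 0.1592, 0.3074]
eef_rot: [1.0, -0.028, 0.003, -0.001]
contact_force: [-0.5, -0.8, -0.1]
gripper_width: 0.0882
```

```bash
python3 g.py .455 .0478 .30 -3;python3 look.py v3 .6595 .158
```

```text
11.15 [0.6616 0.1592 0.3074] 0.0882 [-0.53 -0.77 -0.13]
[-6.671  4.092  0.194] [-0.023 -0.063 -0.033]
scene 0.066 35 [0.666 0.149] [0.689 0.183] [0.658  0.1561 0.0284]
scene 0.076 49 [0.664 0.147] [0.69  0.184] [0.6599 0.1561 0.0293]
scene 0.086 73 [0.662 0.127] [0.692 0.188] [0.6606 0.1571 0.0304]
scene 0.096 112 [0.661 0.13 ] [0.693 0.187] [0.6616 0.1573 0.0289]
scene 0.106 95 [0.651 0.129] [0.692 0.186] [0.6617 0.1557 0.027 ]
scene 0.116 86 [0.651 0.134] [0.682 0.181] [0.6602 0.1578 0.0198]
scene 0.126 62 [0.653 0.144] [0.68  0.174] [0.6595 0.1555 0.0164]
scene 0.136 44 [0.661 0.148] [0.676 0.17 ] [ 97.5664  52.8589 110.2987]
scene 0.146 42 [0.662 0.149] [0.675 0.17 ] [118.9326  41.3592 125.2322]
scene 0.156 38 [0.661 0.149] [0.676 0.17 ] [ 98.8867  33.0483 103.5749]
scene 0.166 118 [0.648 0.144] [0.678 0.172] [0.6648 0.1584 0.0102]
```

View pics/v3_scene.png

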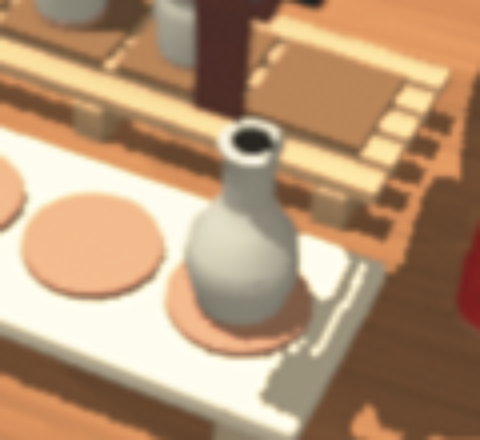

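The vase stands upright and centred on its cookie (vase .661,.157 against cookie .661,.157 in the same camera). The owl is next.

Emit:
carry_out --pt "0 -0.9 0.55 0.0 0 -0.06 0" --pt "0 -2.0 1.2 0.0 0 -0.06 0" --pt "0 -3.1 1.9 0.0 0 -0.06 0" --pt "0 -4.2 2.6 0.1 0 -0.06 0" --pt "0 -5.2 3.2 0.2 0 -0.06 0" --pt "0 -6.1 3.8 0.2 0 -0.06 0" --pt "0 -6.67 4.09 0.2 0 -0.06 0" --pt "0 -6.67 4.09 0.2 0 -0.06 0"

```text
clock: 11.92
eef_pos: [0.4497, 0.0464, 0.2967]
eef_rot: [1.0, -0.028, -0.005, -0.0]
contact_force: [-0.7, 0.8, -0.1]
gripper_width: 0.0878
```

```bash
python3 look.py o0 .455 .0478;python3 g.py .455 .0478 .1413 -3
```

```text
scene 0.066 61 [0.448 0.021] [0.48  0.071] [0.454  0.0464 0.0237]
scene 0.076 67 [0.446 0.029] [0.48 0.07] [0.454  0.0458 0.0235]
scene 0.086 58 [0.452 0.031] [0.478 0.068] [0.454  0.0462 0.0212]
scene 0.096 48 [0.457 0.035] [0.477 0.067] [0.4562 0.0474 0.0188]
scene 0.106 64 [0.453 0.036] [0.476 0.067] [0.458  0.05   0.0141]
scene 0.116 30 [0.451 0.036] [0.466 0.064] [0.4583 0.0501 0.0075]
12.0167 [0.4539 0.0475 0.2979] 0.088 [0.32 0.58 0.9 ]
[ 0.058 -0.006  5.22 ] [-0.012  0.04  -0.04 ]
```

View pics/o0_scene.png

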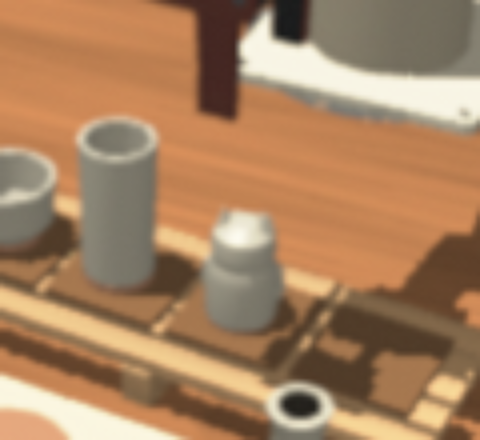

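Emit:
carry_out --pt "0 0.02 0 0.8 0 0.04 0" --pt "0 0.02 0 1.8 0 0.04 0" --pt "0 0.02 0 2.8 0 0.04 0" --pt "0 0.02 0 3.7 0 0.04 0" --pt "0 0.02 0 4.5 0 0.04 0" --pt "0 0.02 0 5.0 0 0.04 0" --pt "0 0.02 0 5.22 0 0.04 0" --pt "0 0.02 0 5.22 0 0.04 0"

```text
clock: 12.68
eef_pos: [0.4541, 0.0481, 0.1395]
eef_rot: [1.0, -0.028, -0.001, -0.001]
contact_force: [-0.7, -0.5, 0.1]
gripper_width: 0.0872
```

Emit:
carry_out --pt "60 0 0 0 0 0 0" --pt "80 0 0 0 0 0 0" --pt "100 0 0 0 0 0 0" --pt "110 0 0 0 0 0 0" --pt "120 0 0 0 0 0 0" --pt "130 0 0 0 0 0 0" --pt "255 0 0 0 0 0 0" --pt "255 0 0 0 0 0 0" --force 12

```text
clock: 13.35
eef_pos: [0.4543, 0.0481, 0.1399]
eef_rot: [1.0, -0.028, -0.001, -0.001]
contact_force: [-0.8, -0.3, 6.0]
gripper_width: 0.046
```

Emit:
carry_out --pt "255 0 0 0 0 0 0" --pt "255 0 0 0 0 0 0" --pt "255 0 0 0 0 0 0" --pt "255 0 0 0 0 0 0" --pt "255 0 0 0 0 0 0" --pt "255 0 0 0 0 0 0" --pt "255 0 0 0 0 0 0" --pt "255 0 0 0 0 0 0"

```text
clock: 14.02
eef_pos: [0.4543, 0.0481, 0.1399]
eef_rot: [1.0, -0.028, -0.001, -0.001]
contact_force: [-0.5, -0.6, 2.3]
gripper_width: 0.0462
```

```bash
python3 g.py .455 .0478 .1413 -3
```

```text
14.0167 [0.4543 0.0481 0.1399] 0.0462 [-0.52 -0.61  2.31]
[ 0.023  0.008 -0.046] [-0.01   0.021 -0.035]
```

Emit:
carry_out --pt "255 0 0 -0.1 0 0 0" --pt "255 0 0 -0.3 0 0 0" --pt "255 0 0 -0.6 0 0 0" --pt "255 0 0 -1.0 0 0 0" --pt "255 0 0 -1.4 0 0 0" --pt "255 0 0 -1.8 0 0 0" --pt "255 0 0 -1.8 0 0 0" --pt "255 0 0 -1.8 0 0 0"

```text
clock: 14.68
eef_pos: [0.4549, 0.0481, 0.1948]
eef_rot: [1.0, -0.028, 0.0, -0.001]
contact_force: [0.5, -0.6, -1.9]
gripper_width: 0.0462
```

```bash
python3 g.py .6560 .0718 .194 -3;python3 look.py o1 .455 .0478 >/dev/null
```

```text
14.6833 [0.4549 0.0481 0.1948] 0.0462 [ 0.48 -0.56 -1.86]
[ 6.649 -1.166  0.03 ] [-0.013 -0.001 -0.036]
```

View pics/o1_scene.png

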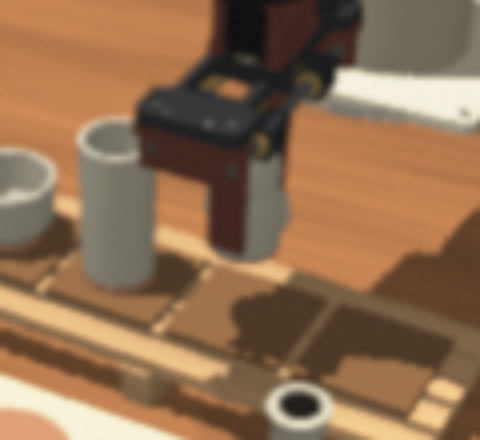

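Emit:
carry_out --pt "255 0.4 -0.07 0 0 0 0" --pt "255 1.3 -0.23 0 0 0 0" --pt "255 2.4 -0.42 0 0 0 0" --pt "255 3.5 -0.61 0 0 0 0" --pt "255 4.6 -0.81 0 0 0 0" --pt "255 5.6 -0.98 0 0 0 0" --pt "255 6.4 -1.12 0 0 0 0" --pt "255 6.65 -1.17 0 0 0 0"

```text
clock: 15.45
eef_pos: [0.6592, 0.0723, 0.1925]
eef_rot: [1.0, -0.028, -0.0, -0.001]
contact_force: [-0.2, 0.2, -1.4]
gripper_width: 0.0462
```

```bash
python3 g.py .6560 .0718 .159 -3
```

```text
15.45 [0.6592 0.0723 0.1925] 0.0462 [-0.17  0.23 -1.44]
[-0.107  0.024  1.116] [-0.013  0.001 -0.036]
```

Emit:
carry_out --pt "255 -0.1 0.02 0.2 0 0 0" --pt "255 -0.1 0.02 0.5 0 0 0" --pt "255 -0.1 0.02 0.8 0 0 0" --pt "255 -0.1 0.02 1.0 0 0 0" --pt "255 -0.1 0.02 1.11 0 0 0" --pt "255 -0.1 0.02 1.11 0 0 0" --pt "255 -0.1 0.02 1.11 0 0 0" --pt "255 -0.1 0.02 1.11 0 0 0"

```text
clock: 16.12
eef_pos: [0.6563, 0.0719, 0.1596]
eef_rot: [1.0, -0.028, 0.0, -0.001]
contact_force: [0.1, 0.6, -1.1]
gripper_width: 0.0461
```

```bash
python3 g.py .6560 .0718 .1559 -3;python3 look.py o2 .656 .071
```

```text
16.1167 [0.6563 0.0719 0.1596] 0.0461 [ 0.08  0.61 -1.15]
[-0.011  0.004  0.123] [-0.014 -0.005 -0.036]
scene 0.066 23 [0.656 0.078] [0.676 0.093] [0.6585 0.074  0.0183]
scene 0.076 39 [0.649 0.08 ] [0.682 0.095] [0.6552 0.0681 0.0252]
scene 0.086 50 [0.628 0.08 ] [0.684 0.096] [0.6518 0.0629 0.0317]
scene 0.096 52 [0.632 0.081] [0.686 0.095] [0.6544 0.0632 0.0302]
scene 0.106 51 [0.632 0.081] [0.687 0.093] [0.6544 0.041  0.049 ]
scene 0.116 45 [0.63 0.08] [0.687 0.091] [0.655  0.0329 0.0561]
scene 0.126 23 [0.632 0.081] [0.688 0.091] [0.6532 0.0014 0.0868]
scene 0.166 33 [0.628 0.083] [0.686 0.107] [0.652  0.0874 0.0193]
scene 0.176 163 [0.617 0.05 ] [0.696 0.107] [0.6538 0.0693 0.036 ]
```

View pics/o2_scene.png

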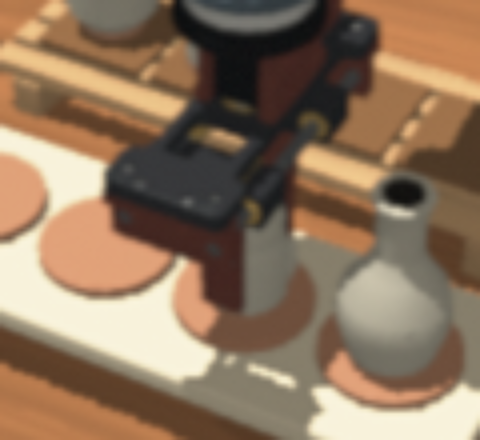

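Emit:
carry_out --pt "255 0 0 0.04 0 0 0" --pt "255 0 0 0.07 0 0 0" --pt "255 0 0 0.1 0 0 0" --pt "255 0 0 0.12 0 0 0" --pt "255 0 0 0.14 0 0 0" --pt "255 0 0 0.15 0 0 0" --pt "255 0 0 0.15 0 0 0" --pt "255 0 0 0.15 0 0 0"

```text
clock: 16.88
eef_pos: [0.6565, 0.072, 0.156]
eef_rot: [1.0, -0.028, 0.001, -0.001]
contact_force: [-2.4, -0.0, 5.5]
gripper_width: 0.0463
```

Emit:
carry_out --pt "230 0 0 -0.01 0 0 0" --pt "180 0 0 -0.01 0 0 0" --pt "140 0 0 -0.01 0 0 0" --pt "110 0 0 -0.01 0 0 0" --pt "80 0 0 -0.01 0 0 0" --pt "40 0 0 -0.01 0 0 0" --pt "0 0 0 -0.01 0 0 0" --pt "0 0 0 -0.01 0 0 0"

```text
clock: 17.55
eef_pos: [0.6566, 0.0719, 0.1563]
eef_rot: [1.0, -0.028, 0.001, -0.001]
contact_force: [-0.7, -0.4, 0.5]
gripper_width: 0.0732
```

Emit:
carry_out --pt "0 0 0 -0.1 0 0 0" --pt "0 0 0 -0.6 0 0 0" --pt "0 0 0 -1.4 0 0 0" --pt "0 0 0 -2.2 0 0 0" --pt "0 0 0 -3.1 0 0 0" --pt "0 0 0 -4.0 0 0 0" --pt "0 0 0 -4.8 0 0 0" --pt "0 0 0 -4.8 0 0 0"

```text
clock: 18.22
eef_pos: [0.6586, 0.072, 0.3064]
eef_rot: [1.0, -0.028, 0.005, -0.001]
contact_force: [1.3, -0.3, 0.9]
gripper_width: 0.0879
```

```bash
python3 look.py o3 .656 .071;python3 g.py .4495 -.04 .30 -3
```

```text
scene 0.066 56 [0.647 0.061] [0.68  0.093] [0.658  0.0724 0.0208]
scene 0.076 67 [0.649 0.058] [0.68  0.094] [0.6566 0.0715 0.022 ]
scene 0.086 71 [0.649 0.058] [0.681 0.095] [0.6563 0.0716 0.0225]
scene 0.096 92 [0.649 0.048] [0.68  0.094] [0.6568 0.0718 0.021 ]
scene 0.106 64 [0.65  0.055] [0.678 0.091] [0.6567 0.0716 0.0193]
scene 0.116 69 [0.656 0.056] [0.678 0.092] [0.6586 0.0724 0.0173]
scene 0.126 135 [0.642 0.057] [0.675 0.089] [0.6606 0.0735 0.0107]
18.3167 [0.6567 0.0718 0.3016] 0.0882 [ 0.13  0.43 -0.46]
[-6.688  4.107  0.021] [-0.018 -0.034 -0.036]
```

View pics/o3_scene.png

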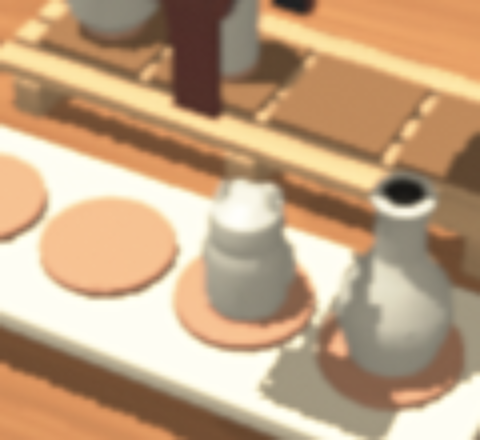

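The owl stands upright, within 1 mm of its cookie's centre. The tumbler is next.

Emit:
carry_out --pt "0 -0.9 0.55 0.0 0 -0.03 0" --pt "0 -2.0 1.2 0.0 0 -0.03 0" --pt "0 -3.1 1.9 0.0 0 -0.03 0" --pt "0 -4.2 2.6 0.0 0 -0.03 0" --pt "0 -5.2 3.2 0.0 0 -0.03 0" --pt "0 -6.1 3.8 0.0 0 -0.03 0" --pt "0 -6.69 4.11 0.0 0 -0.03 0" --pt "0 -6.69 4.11 0.0 0 -0.03 0"

```text
clock: 18.98
eef_pos: [0.445, -0.0409, 0.2989]
eef_rot: [1.0, -0.029, -0.003, -0.001]
contact_force: [0.1, 0.5, 0.6]
gripper_width: 0.088
```

```bash
python3 look.py t0 .4495 -.04;python3 g.py .4495 -.0403 .1773 -3
```

```text
scene 0.066 52 [ 0.446 -0.057] [ 0.472 -0.019] [ 0.4503 -0.0407  0.0215]
scene 0.076 56 [ 0.446 -0.057] [ 0.473 -0.019] [ 0.4502 -0.0404  0.0213]
scene 0.086 53 [ 0.447 -0.057] [ 0.473 -0.017] [ 0.4501 -0.041   0.0216]
scene 0.096 55 [ 0.446 -0.056] [ 0.475 -0.018] [ 0.451  -0.0401  0.0209]
scene 0.106 55 [ 0.448 -0.056] [ 0.474 -0.018] [ 0.4497 -0.0405  0.022 ]
scene 0.116 62 [ 0.426 -0.056] [ 0.473 -0.017] [ 0.4492 -0.0415  0.0228]
scene 0.126 87 [ 0.423 -0.061] [ 0.474 -0.019] [ 0.4493 -0.0412  0.0222]
scene 0.136 106 [ 0.426 -0.062] [ 0.474 -0.019] [ 0.4502 -0.041   0.0223]
scene 0.146 66 [ 0.428 -0.062] [ 0.474 -0.018] [ 0.4503 -0.0409  0.0217]
19.0833 [ 0.4491 -0.0402  0.3   ] 0.0875 [0.72 0.21 1.23]
[0.014 0.012 4.091] [-0.021  0.004 -0.047]
```

Emit:
carry_out --pt "0 0.02 0 0.7 0 0 0" --pt "0 0.02 0 1.4 0 0 0" --pt "0 0.02 0 2.1 0 0 0" --pt "0 0.02 0 2.8 0 0 0" --pt "0 0.02 0 3.4 0 0 0" --pt "0 0.02 0 3.9 0 0 0" --pt "0 0.02 0 4.08 0 0 0" --pt "0 0.02 0 4.08 0 0 0"

```text
clock: 19.75
eef_pos: [0.4499, -0.0394, 0.176]
eef_rot: [1.0, -0.028, -0.002, -0.001]
contact_force: [-0.5, 0.1, 0.2]
gripper_width: 0.0878
```

Emit:
carry_out --pt "60 0 0 0 0 0 0" --pt "80 0 0 0 0 0 0" --pt "95 0 0 0 0 0 0" --pt "105 0 0 0 0 0 0" --pt "115 0 0 0 0 0 0" --pt "125 0 0 0 0 0 0" --pt "255 0 0 0 0 0 0" --pt "255 0 0 0 0 0 0" --force 12

```text
clock: 20.42
eef_pos: [0.45, -0.0395, 0.1763]
eef_rot: [1.0, -0.028, -0.001, -0.001]
contact_force: [-1.9, -1.5, 4.4]
gripper_width: 0.0492
```

Emit:
carry_out --pt "255 0 0 0 0 0 0" --pt "255 0 0 0 0 0 0" --pt "255 0 0 0 0 0 0" --pt "255 0 0 0 0 0 0" --pt "255 0 0 0 0 0 0" --pt "255 0 0 0 0 0 0" --pt "255 0 0 0 0 0 0" --pt "255 0 0 0 0 0 0"

```text
clock: 21.08
eef_pos: [0.45, -0.0395, 0.1764]
eef_rot: [1.0, -0.028, -0.001, -0.001]
contact_force: [-1.2, -0.2, 2.9]
gripper_width: 0.0488
```

```bash
python3 g.py .4495 -.0403 .1773 -3
```

```text
21.0833 [ 0.45   -0.0395  0.1764] 0.0488 [-1.21 -0.15  2.95]
[-0.014  0.029 -0.031] [-0.023  0.029 -0.041]
```

Emit:
carry_out --pt "255 0 0 -0.1 0 0 0" --pt "255 0 0 -0.3 0 0 0" --pt "255 0 0 -0.6 0 0 0" --pt "255 0 0 -1.0 0 0 0" --pt "255 0 0 -1.4 0 0 0" --pt "255 0 0 -1.8 0 0 0" --pt "255 0 0 -1.8 0 0 0" --pt "255 0 0 -1.8 0 0 0"

```text
clock: 21.75
eef_pos: [0.4505, -0.0396, 0.2312]
eef_rot: [1.0, -0.028, -0.0, -0.001]
contact_force: [-0.3, -0.5, -2.9]
gripper_width: 0.0488
```

```bash
python3 look.py t1 .4495 -.04;python3 g.py .6513 -.0155 .2312 -3
```

```text
scene 0.106 43 [ 0.447 -0.054] [ 0.473 -0.019] [ 0.4503 -0.0413  0.0215]
scene 0.116 49 [ 0.448 -0.055] [ 0.474 -0.019] [ 0.4514 -0.0408  0.0214]
scene 0.126 61 [ 0.449 -0.059] [ 0.474 -0.018] [ 0.4511 -0.0409  0.0215]
scene 0.136 54 [ 0.449 -0.055] [ 0.475 -0.018] [ 0.4504 -0.0413  0.0222]
scene 0.146 38 [ 0.424 -0.047] [ 0.484 -0.018] [ 0.4484 -0.0615  0.0417]
scene 0.156 32 [ 0.449 -0.03 ] [ 0.482 -0.018] [0.5077 0.0911 0.1233]
scene 0.166 40 [ 0.44  -0.032] [ 0.483 -0.018] [ 0.4394 -0.0924  0.0731]
scene 0.176 43 [ 0.427 -0.051] [ 0.484 -0.018] [ 0.4514 -0.0426  0.0236]
21.85 [ 0.4498 -0.0395  0.2301] 0.0486 [ 0.24 -0.09 -2.1 ]
[ 6.659 -1.18  -0.054] [-0.023  0.031 -0.041]
```

View pics/t1_scene.png

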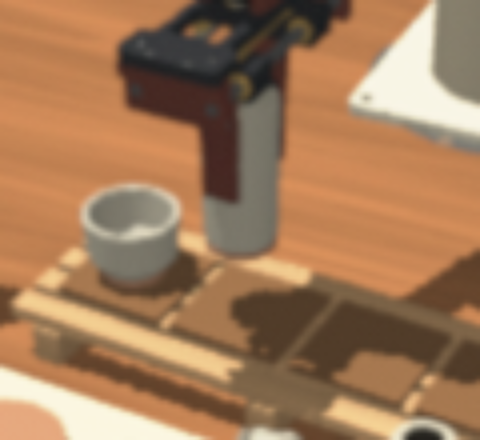

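Emit:
carry_out --pt "255 0.4 -0.07 0 0 0 0" --pt "255 1.3 -0.23 0 0 0 0" --pt "255 2.4 -0.42 0 0 0 0" --pt "255 3.5 -0.61 0 0 0 0" --pt "255 4.6 -0.81 0 0 0 0" --pt "255 5.6 -0.98 0 0 0 0" --pt "255 6.4 -1.13 0 0 0 0" --pt "255 6.66 -1.18 0 0 0 0"

```text
clock: 22.52
eef_pos: [0.6551, -0.0149, 0.2285]
eef_rot: [1.0, -0.028, -0.001, -0.001]
contact_force: [0.2, 0.3, -1.3]
gripper_width: 0.0487
```

```bash
python3 g.py .6513 -.0155 .1965 -3
```

```text
22.5167 [ 0.6551 -0.0149  0.2285] 0.0487 [ 0.24  0.25 -1.26]
[-0.124  0.031  1.068] [-0.025  0.013 -0.037]
```

Emit:
carry_out --pt "255 -0.12 0.02 0.2 0 0 0" --pt "255 -0.12 0.02 0.5 0 0 0" --pt "255 -0.12 0.02 0.8 0 0 0" --pt "255 -0.12 0.02 1.0 0 0 0" --pt "255 -0.12 0.02 1.07 0 0 0" --pt "255 -0.12 0.02 1.07 0 0 0" --pt "255 -0.12 0.02 1.07 0 0 0" --pt "255 -0.12 0.02 1.07 0 0 0"

```text
clock: 23.18
eef_pos: [0.6515, -0.0153, 0.1969]
eef_rot: [1.0, -0.028, -0.0, -0.001]
contact_force: [-0.9, 0.6, -1.6]
gripper_width: 0.0484
```

```bash
python3 look.py t2 .651 -.017;python3 g.py .6513 -.0155 .1924 -3
```

```text
scene 0.076 60 [ 0.649 -0.03 ] [0.675 0.008] [ 0.6492 -0.0171  0.0242]
scene 0.086 68 [ 0.648 -0.029] [0.675 0.008] [ 0.6493 -0.017   0.0242]
scene 0.096 62 [ 0.65  -0.032] [0.675 0.008] [ 0.6498 -0.0169  0.024 ]
scene 0.106 45 [ 0.651 -0.027] [0.675 0.007] [ 0.6501 -0.0168  0.0242]
scene 0.116 51 [ 0.65  -0.022] [0.685 0.008] [ 0.6346 -0.0495  0.0599]
scene 0.126 49 [ 0.627 -0.006] [0.685 0.008] [ 0.6308 -0.0777  0.0869]
scene 0.136 55 [ 0.628 -0.022] [0.683 0.008] [ 0.6528 -0.0183  0.025 ]
scene 0.146 64 [ 0.628 -0.019] [0.682 0.008] [ 0.6521 -0.0151  0.0223]
scene 0.156 63 [ 0.623 -0.011] [0.681 0.01 ] [ 0.6521 -0.0163  0.0238]
scene 0.166 80 [ 0.622 -0.023] [0.683 0.008] [ 0.6531 -0.0261  0.0319]
scene 0.176 16 [ 0.617 -0.017] [ 0.688 -0.001] [ 0.6539 -0.0129  0.0299]
23.2833 [ 0.6517 -0.0152  0.1971] 0.0489 [-0.41 -0.4  -2.67]
[-0.012  0.01   0.156] [-0.025  0.004 -0.037]
```

View pics/t2_scene.png

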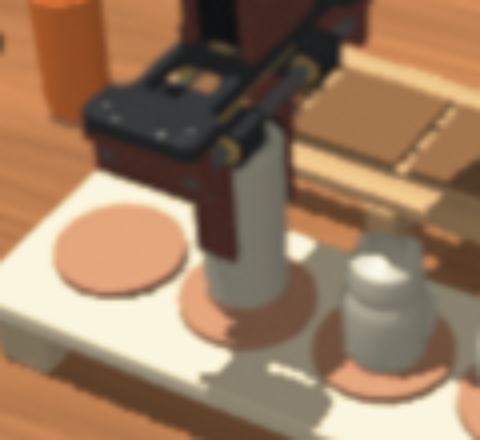

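Emit:
carry_out --pt "255 0.02 0.01 0.04 0 0 0" --pt "255 0.02 0.01 0.08 0 0 0" --pt "255 0.02 0.01 0.11 0 0 0" --pt "255 0.02 0.01 0.14 0 0 0" --pt "255 0.02 0.01 0.16 0 0 0" --pt "255 0.02 0.01 0.18 0 0 0" --pt "255 0.02 0.01 0.18 0 0 0" --pt "255 0.02 0.01 0.18 0 0 0"

```text
clock: 23.95
eef_pos: [0.6523, -0.0155, 0.1924]
eef_rot: [1.0, -0.028, -0.0, -0.001]
contact_force: [-2.9, 0.9, 6.3]
gripper_width: 0.0487
```

Contact is at the expected height, so I'll release.

Emit:
carry_out --pt "230 0 0 -0.01 0 0 0" --pt "180 0 0 -0.01 0 0 0" --pt "140 0 0 -0.01 0 0 0" --pt "110 0 0 -0.01 0 0 0" --pt "80 0 0 -0.01 0 0 0" --pt "40 0 0 -0.01 0 0 0" --pt "0 0 0 -0.01 0 0 0" --pt "0 0 0 -0.01 0 0 0"

```text
clock: 24.62
eef_pos: [0.6524, -0.0155, 0.1928]
eef_rot: [1.0, -0.028, 0.0, -0.001]
contact_force: [-0.1, 0.1, 0.5]
gripper_width: 0.073
```

Emit:
carry_out --pt "0 0 0 -0.1 0 0 0" --pt "0 0 0 -0.5 0 0 0" --pt "0 0 0 -1.1 0 0 0" --pt "0 0 0 -1.8 0 0 0" --pt "0 0 0 -2.5 0 0 0" --pt "0 0 0 -3.2 0 0 0" --pt "0 0 0 -3.6 0 0 0" --pt "0 0 0 -3.6 0 0 0"

```text
clock: 25.28
eef_pos: [0.6538, -0.0159, 0.3048]
eef_rot: [1.0, -0.028, 0.003, -0.001]
contact_force: [0.3, -0.2, -0.3]
gripper_width: 0.0877
```

```bash
python3 look.py t3 .651 -.017;python3 g.py .44 -.125 .30 -3
```

```text
scene 0.066 33 [ 0.654 -0.026] [0.675 0.007] [ 0.6506 -0.0164  0.0231]
scene 0.076 67 [ 0.649 -0.03 ] [0.676 0.008] [ 0.6506 -0.0165  0.0234]
scene 0.086 65 [ 0.653 -0.028] [0.676 0.008] [ 0.6486 -0.0176  0.0255]
scene 0.096 63 [ 0.651 -0.032] [0.676 0.008] [ 0.6512 -0.0164  0.0232]
scene 0.106 71 [ 0.651 -0.031] [0.676 0.007] [ 0.6496 -0.0172  0.0245]
scene 0.116 71 [ 0.652 -0.032] [0.676 0.008] [ 0.6506 -0.0166  0.024 ]
scene 0.126 78 [ 0.629 -0.032] [0.676 0.008] [ 0.6515 -0.016   0.0231]
scene 0.136 117 [ 0.628 -0.039] [0.676 0.008] [ 0.6521 -0.0159  0.0227]
scene 0.146 142 [ 0.628 -0.039] [0.678 0.008] [ 0.6521 -0.0159  0.0227]
scene 0.156 143 [ 0.628 -0.038] [0.676 0.009] [ 0.6523 -0.016   0.0227]
scene 0.166 27 [ 0.631 -0.037] [0.677 0.007] [ 0.6527 -0.016   0.0214]
25.3833 [ 0.6523 -0.0158  0.301 ] 0.088 [ 0.06 -0.7   0.05]
[-6.86   4.032  0.019] [-0.026 -0.007 -0.037]
```

View pics/t3_scene.png

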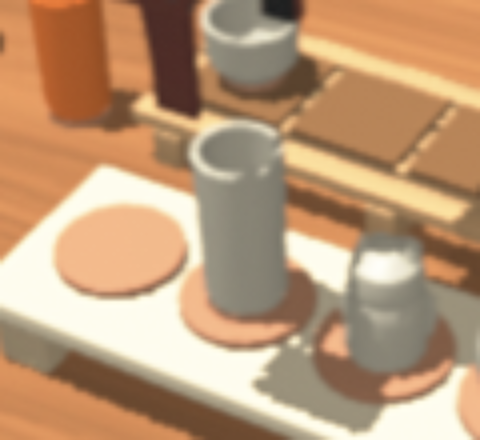

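The tumbler stands upright and centred. The bowl is last.

Emit:
carry_out --pt "0 -0.9 0.55 0.0 0 0 0" --pt "0 -2.0 1.2 0.0 0 0 0" --pt "0 -3.1 1.85 0.0 0 0 0" --pt "0 -4.2 2.5 0.0 0 0 0" --pt "0 -5.2 3.1 0.0 0 0 0" --pt "0 -6.2 3.7 0.0 0 0 0" --pt "0 -6.86 4.03 0.0 0 0 0" --pt "0 -6.86 4.03 0.0 0 0 0"

```text
clock: 26.05
eef_pos: [0.4355, -0.1255, 0.2988]
eef_rot: [1.0, -0.029, -0.002, -0.002]
contact_force: [-0.6, 0.1, 0.3]
gripper_width: 0.088
```

```bash
python3 look.py b0 .44 -.125;python3 g.py .44 -.1252 .1403 -3
```

```text
scene 0.066 115 [ 0.407 -0.156] [ 0.472 -0.095] [ 0.4396 -0.1264  0.0296]
scene 0.076 131 [ 0.406 -0.157] [ 0.473 -0.095] [ 0.4398 -0.1264  0.0301]
scene 0.086 106 [ 0.408 -0.158] [ 0.472 -0.093] [ 0.4397 -0.1263  0.0303]
top 0.066 52 [ 0.412 -0.154] [ 0.468 -0.097] [ 0.4399 -0.1252  0.0288]
top 0.076 45 [ 0.412 -0.151] [ 0.469 -0.095] [ 0.4401 -0.1248  0.0293]
top 0.086 47 [ 0.412 -0.151] [ 0.468 -0.095] [ 0.4401 -0.125   0.0299]
26.15 [ 0.4394 -0.1251  0.2998] 0.0877 [ 0.35 -0.66  0.35]
[0.023 0.019 5.317] [-0.03   0.004 -0.051]
```

Emit:
carry_out --pt "0 0.02 0.02 0.8 0 0 0" --pt "0 0.02 0.02 1.8 0 0 0" --pt "0 0.02 0.02 2.8 0 0 0" --pt "0 0.02 0.02 3.7 0 0 0" --pt "0 0.02 0.02 4.4 0 0 0" --pt "0 0.02 0.02 5.0 0 0 0" --pt "0 0.02 0.02 5.28 0 0 0" --pt "0 0.02 0.02 5.28 0 0 0"

```text
clock: 26.82
eef_pos: [0.4397, -0.1245, 0.1393]
eef_rot: [1.0, -0.028, -0.002, -0.002]
contact_force: [0.2, -0.5, 0.2]
gripper_width: 0.0881
```

Emit:
carry_out --pt "20 0 0 0 0 0 0" --pt "40 0 0 0 0 0 0" --pt "50 0 0 0 0 0 0" --pt "60 0 0 0 0 0 0" --pt "70 0 0 0 0 0 0" --pt "80 0 0 0 0 0 0" --pt "255 0 0 0 0 0 0" --pt "255 0 0 0 0 0 0" --force 12

```text
clock: 27.48
eef_pos: [0.4399, -0.1246, 0.14]
eef_rot: [1.0, -0.028, -0.002, -0.002]
contact_force: [-1.9, 0.4, 7.2]
gripper_width: 0.0642
```

Emit:
carry_out --pt "255 0 0 0 0 0 0" --pt "255 0 0 0 0 0 0" --pt "255 0 0 0 0 0 0" --pt "255 0 0 0 0 0 0" --pt "255 0 0 0 0 0 0" --pt "255 0 0 0 0 0 0" --pt "255 0 0 0 0 0 0" --pt "255 0 0 0 0 0 0"

```text
clock: 28.15
eef_pos: [0.44, -0.1246, 0.1401]
eef_rot: [1.0, -0.028, -0.002, -0.002]
contact_force: [-0.3, 0.5, 2.5]
gripper_width: 0.0639
```

```bash
python3 g.py .44 -.1252 .1403 -3
```

```text
28.15 [ 0.44   -0.1246  0.1401] 0.0639 [-0.29  0.47  2.51]
[ 0.001  0.021 -0.008] [-0.038  0.03  -0.044]
```

Emit:
carry_out --pt "255 0 0 -0.1 0 0 0" --pt "255 0 0 -0.3 0 0 0" --pt "255 0 0 -0.6 0 0 0" --pt "255 0 0 -1.0 0 0 0" --pt "255 0 0 -1.4 0 0 0" --pt "255 0 0 -1.8 0 0 0" --pt "255 0 0 -1.8 0 0 0" --pt "255 0 0 -1.8 0 0 0"

```text
clock: 28.82
eef_pos: [0.4406, -0.125, 0.195]
eef_rot: [1.0, -0.029, -0.0, -0.002]
contact_force: [0.8, 0.4, -2.5]
gripper_width: 0.0642
```

```bash
python3 look.py b1 .44 -.125;python3 g.py .6468 -.1033 .194 -3
```

```text
scene 0.116 57 [ 0.41  -0.145] [ 0.478 -0.098] [ 0.4415 -0.1273  0.0293]
scene 0.126 88 [ 0.408 -0.147] [ 0.481 -0.096] [ 0.4415 -0.1277  0.0303]
scene 0.136 93 [ 0.408 -0.146] [ 0.481 -0.095] [ 0.4418 -0.1275  0.031 ]
scene 0.146 72 [ 0.404 -0.137] [ 0.481 -0.094] [ 0.4415 -0.133   0.0359]
scene 0.156 30 [ 0.405 -0.136] [ 0.482 -0.112] [ 0.4435 -0.1263  0.0371]
scene 0.166 21 [ 0.404 -0.127] [ 0.479 -0.11 ] [ 0.4419 -0.1228  0.0354]
top 0.106 64 [ 0.423 -0.115] [ 0.46  -0.106] [ 0.4422 -0.1769  0.0661]
top 0.126 18 [ 0.419 -0.105] [ 0.457 -0.096] [ 0.4413 -0.1279  0.032 ]
top 0.146 55 [ 0.417 -0.106] [ 0.459 -0.095] [ 0.4409 -0.1287  0.032 ]
28.9167 [ 0.4399 -0.1248  0.1939] 0.0647 [ 0.14 -0.45 -1.37]
[ 6.843 -1.107 -0.021] [-0.038  0.032 -0.044]
```

View pics/b1_scene.png

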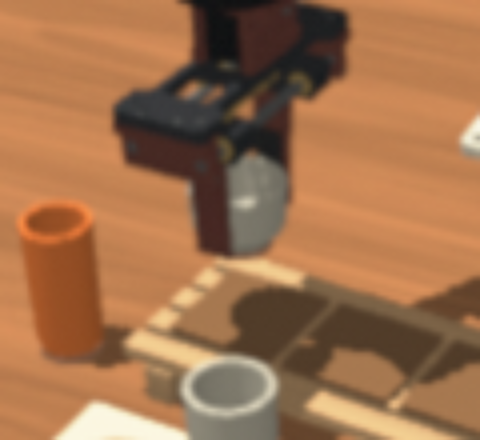

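Emit:
carry_out --pt "255 0.4 -0.06 0 0 0 0" --pt "255 1.3 -0.2 0 0 0 0" --pt "255 2.4 -0.38 0 0 0 0" --pt "255 3.5 -0.56 0 0 0 0" --pt "255 4.6 -0.74 0 0 0 0" --pt "255 5.7 -0.92 0 0 0 0" --pt "255 6.5 -1.06 0 0 0 0" --pt "255 6.8 -1.12 0 0 0 0"

```text
clock: 29.58
eef_pos: [0.6494, -0.1021, 0.1925]
eef_rot: [1.0, -0.028, -0.001, -0.002]
contact_force: [-0.2, 0.5, -1.1]
gripper_width: 0.0644
```

```bash
python3 g.py .6468 -.103 .160 -3
```

```text
29.5833 [ 0.6494 -0.1021  0.1925] 0.0644 [-0.17  0.45 -1.12]
[-0.082  0.04   1.083] [-0.039  0.012 -0.036]
```

Emit:
carry_out --pt "255 -0.08 0.03 0.2 0 0 0" --pt "255 -0.08 0.03 0.5 0 0 0" --pt "255 -0.08 0.03 0.8 0 0 0" --pt "255 -0.08 0.03 1.0 0 0 0" --pt "255 -0.08 0.03 1.08 0 0 0" --pt "255 -0.08 0.03 1.08 0 0 0" --pt "255 -0.08 0.03 1.08 0 0 0" --pt "255 -0.08 0.03 1.08 0 0 0"

```text
clock: 30.25
eef_pos: [0.6469, -0.1029, 0.1606]
eef_rot: [1.0, -0.028, -0.0, -0.002]
contact_force: [0.7, 0.2, -0.7]
gripper_width: 0.064
```

```bash
python3 look.py b2 .6468 -.105;python3 g.py .6468 -.103 .1561 -3
```

```text
scene 0.076 64 [ 0.617 -0.13 ] [ 0.675 -0.076] [ 0.6475 -0.104   0.0277]
scene 0.086 108 [ 0.616 -0.128] [ 0.686 -0.074] [ 0.6482 -0.1049  0.0296]
scene 0.096 94 [ 0.616 -0.121] [ 0.684 -0.073] [ 0.6478 -0.1051  0.0302]
scene 0.106 127 [ 0.612 -0.115] [ 0.685 -0.072] [ 0.6477 -0.1055  0.0316]
scene 0.116 32 [ 0.612 -0.107] [ 0.686 -0.074] [ 0.6492 -0.107   0.0364]
scene 0.126 31 [ 0.612 -0.108] [ 0.69  -0.088] [ 0.649  -0.1017  0.0354]
scene 0.136 16 [ 0.611 -0.11 ] [ 0.687 -0.089] [ 0.6492 -0.1038  0.0369]
scene 0.166 36 [ 0.612 -0.126] [ 0.668 -0.072] [ 0.6421 -0.1027  0.0313]
scene 0.176 97 [ 0.608 -0.129] [ 0.685 -0.071] [ 0.642  -0.1053  0.0349]
30.35 [ 0.6471 -0.1028  0.1607] 0.064 [ 0.02 -0.04 -0.88]
[-0.01   0.006  0.153] [-0.037  0.003 -0.038]
```

View pics/b2_scene.png

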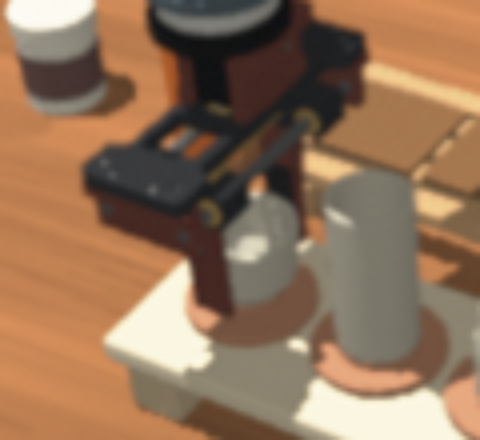

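Bowl at (.6477,-.1045) against cookie (.6474,-.1044) in the same camera. Lowering.

Emit:
carry_out --pt "255 0 0 0.04 0 0 0" --pt "255 0 0 0.08 0 0 0" --pt "255 0 0 0.11 0 0 0" --pt "255 0 0 0.14 0 0 0" --pt "255 0 0 0.16 0 0 0" --pt "255 0 0 0.18 0 0 0" --pt "255 0 0 0.18 0 0 0" --pt "255 0 0 0.18 0 0 0"

```text
clock: 31.02
eef_pos: [0.6472, -0.1026, 0.1561]
eef_rot: [1.0, -0.028, -0.0, -0.002]
contact_force: [-2.3, -0.4, 6.6]
gripper_width: 0.064
```

Emit:
carry_out --pt "230 0 0 -0.01 0 0 0" --pt "180 0 0 -0.01 0 0 0" --pt "120 0 0 -0.01 0 0 0" --pt "70 0 0 -0.01 0 0 0" --pt "40 0 0 -0.01 0 0 0" --pt "0 0 0 -0.01 0 0 0" --pt "0 0 0 -0.01 0 0 0" --pt "0 0 0 -0.01 0 0 0"

```text
clock: 31.68
eef_pos: [0.6473, -0.1027, 0.1564]
eef_rot: [1.0, -0.028, 0.0, -0.002]
contact_force: [-0.1, 0.2, -0.4]
gripper_width: 0.0863
```

Emit:
carry_out --pt "0 0 0 -0.1 0 0 0" --pt "0 0 0 -0.6 0 0 0" --pt "0 0 0 -1.4 0 0 0" --pt "0 0 0 -2.2 0 0 0" --pt "0 0 0 -3.1 0 0 0" --pt "0 0 0 -4.0 0 0 0" --pt "0 0 0 -4.8 0 0 0" --pt "0 0 0 -4.8 0 0 0"

```text
clock: 32.35
eef_pos: [0.6494, -0.1037, 0.3065]
eef_rot: [1.0, -0.028, 0.005, -0.001]
contact_force: [1.3, -0.1, 0.8]
gripper_width: 0.0877
```

Emit:
carry_out --pt "0 -0.8 0 0 0 0 0" --pt "0 -1.8 0 0 0 0 0" --pt "0 -2.8 0 0 0 0 0" --pt "0 -3.8 0 0 0 0 0" --pt "0 -4.8 0 0 0 0 0" --pt "0 -5.6 0 0 0 0 0" --pt "0 -6.0 0 0 0 0 0" --pt "0 -6.0 0 0 0 0 0"

```text
clock: 33.02
eef_pos: [0.4676, -0.0933, 0.3047]
eef_rot: [1.0, -0.028, 0.004, -0.001]
contact_force: [-0.1, -1.3, -0.5]
gripper_width: 0.0878
```

```bash
python3 look.py b3 .6468 -.105
python3 - <<'E'
from h import *
from station import cams,r,models
for n in("scene","top"):
    p=cams.snapshot(n);f=p["frame"];cv2.imwrite(f"pics/fin_{n}.png",cv2.resize(f[90:290,110:410],None,fx=2.6,fy=2.6))
    X=cloud(p).reshape(-1,3);F=f.reshape(-1,3).astype(int)
    for nm,x,y,R in(("vase",.6595,.1576,.031),("owl",.655,.0705,.0235),("tumbler",.6505,-.017,.0245),("bowl",.646,-.105,.0325)):
        g=(F.max(1)-F.min(1)<30)&(np.hypot(X[:,0]-x,X[:,1]-y)<.043)&(X[:,2]>.083)&(X[:,2]<.1)
        print(n,nm,g.sum(),circ(X[g][:,:2],R).round(4) if g.sum()>10 else"", "top z",np.nanmax(X[(np.hypot(X[:,0]-x,X[:,1]-y)<.035)&(X[:,2]<.2),2]).round(3))
print(r.sense()["clock"])
E
```

```text
scene 0.066 37 [ 0.623 -0.131] [ 0.673 -0.082] [ 0.6482 -0.1062  0.0233]
scene 0.076 118 [ 0.617 -0.133] [ 0.678 -0.075] [ 0.6483 -0.1042  0.0287]
scene 0.086 167 [ 0.617 -0.134] [ 0.68  -0.074] [ 0.6482 -0.1044  0.0298]
scene 0.096 175 [ 0.617 -0.136] [ 0.68  -0.073] [ 0.6481 -0.1044  0.0303]
scene 0.106 51 [ 0.619 -0.135] [ 0.681 -0.073] [ 0.6486 -0.1041  0.0302]
top 0.066 62 [ 0.646 -0.13 ] [ 0.672 -0.086] [ 0.6492 -0.1057  0.0207]
top 0.076 91 [ 0.618 -0.133] [ 0.676 -0.075] [ 0.6463 -0.1036  0.0282]
top 0.086 93 [ 0.617 -0.133] [ 0.676 -0.074] [ 0.6464 -0.1039  0.0293]
top 0.096 89 [ 0.616 -0.133] [ 0.677 -0.073] [ 0.6463 -0.104   0.03  ]
top 0.106 40 [ 0.616 -0.134] [ 0.676 -0.073] [ 0.6463 -0.104   0.0301]
scene vase 131 [0.7122 0.1792] top z 0.175
scene owl 130 [0.6552 0.071 ] top z 0.142
scene tumbler 112 [ 0.6498 -0.0172] top z 0.169
scene bowl 276 [ 0.648  -0.1041] top z 0.113
top vase 50 [0.6626 0.1591] top z 0.176
top owl 72 [0.6577 0.0729] top z 0.142
top tumbler 91 [ 0.6498 -0.0169] top z 0.169
top bowl 142 [ 0.6435 -0.1052] top z 0.113
33.2167
```

View pics/fin_scene.png

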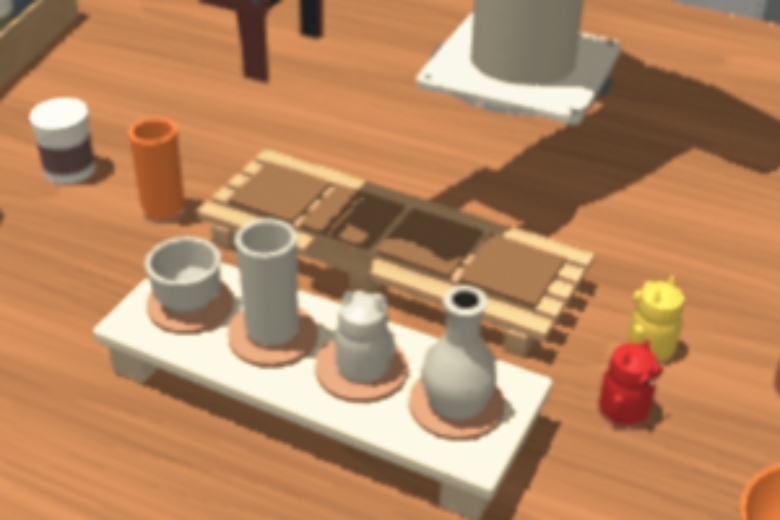

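View pics/fin_top.png

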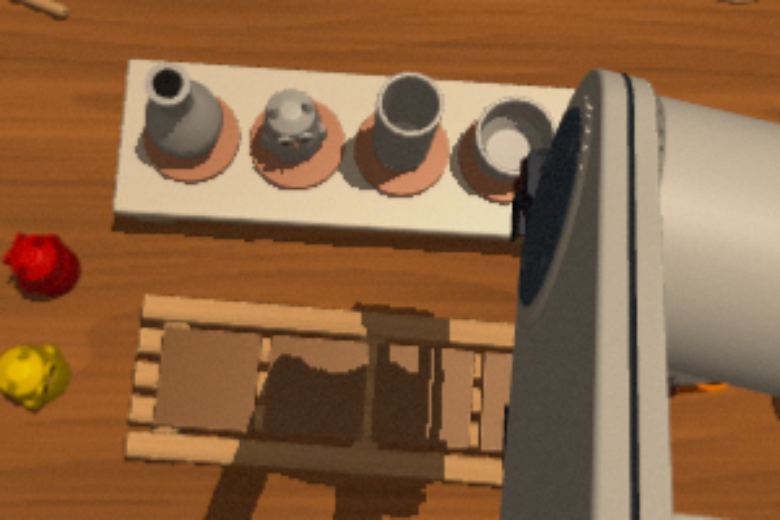

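All four stand upright and centred, in the order vase, owl, tumbler, bowl from the robot's left. The gripper is clear, so I'm handing in.

```bash
python3 -c "
from station import r
print(r.finish_job())"
```

```text
the job is handed in; nothing more can be done
None
```

I moved all four grey pieces from the rack to the kiln shelf, one per cookie, and handed the job in at about 33 s of the 120 s allowed. From the robot's left they stand vase, owl, tumbler, bowl, the same order as on the rack. I lowered each piece to light contact (about 5–7 N) before releasing it, and left the coloured look-alikes alone.

**Last checks:** the final pictures show all four upright and the gripper clear. The heights also fit upright pieces, with tops at about 175, 142, 169 and 113 mm above the table (vase, owl, tumbler, bowl). Against the cookie measured in the same camera, the centres were off by about 1 mm for the vase, owl and bowl, and 1–2 mm for the tumbler.

**Disagreements:**
- **Final vase fit:** one circle fit of the vase in the scene camera failed, landing about 50 mm off. The slice fits just after placing and the pictures show it centred.
- **Top-camera fits:** these put the vase and owl 3–5 mm off their cookies. They catch only part of each body, so I relied on the scene camera.
- **Vase grip:** the gripper read 31 mm on the vase neck, which should be 26 mm. It read the same 5 mm higher up, and the grip held.

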